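Close out a bake batch at the tray counter

TASK

Close out the finished bake: lift the orange batch plate up off the black rail, past its sprung catch, and hang it upright over the middle of the steel returns rail on the yellow stand. Then turn the tray counter's reset knob anticlockwise all the way back to its zero stop (pointer on the green mark), and only after that press the green button fully down and release it to start the next count. Leave the blue plate where it hangs and do not disturb the two empty paper moulds behind the console.

Things in the scene. Friction and masses are not known exactly. Their poses are not given: they have to be found in the camera images.
- orange_plate: Orange plastic saddle plate, 150 g, 126 mm tall (z up), 90 wide (y), 25 thick (x). Origin: mid underside of its 6 mm bridge = top of the rail it sits on. Below: front panel (-x) to z -75 and back lip (+x) to z -35, each 5 thick, 15 gap. A bead on the lip is held under a spring roller: a straight up pull of 10-15 N snaps it free; 35 mm up is past the catch, 80 mm clear of the rail.
- plate_grip (a point): Grip point of the orange plate, 32 mm above its origin, same axes: middle of its upright grip tab, 10 mm thick (x), 60 mm wide (y), from 6 to 51 mm above the plate's origin. Grip across x, from above.
- blue_plate: The next batch's plate, blue, same shape and frame as the orange one; hangs beside it on the black rail and stays there.
- rail_top (a point): Middle of the top edge of the black rail: 12 mm thick (x), 230 long (y), top 110 mm above the table, on a dark fixed stand 110 x 250 mm with steel catch blocks behind (+x, as high as the rail). The two plates hang 55 mm either side of this point along y; which is where varies.
- return_top (a point): Middle of the top edge of the returns rail: bare steel blade 7 mm thick (x), 60 deep, along y, top 110 mm above the table, between yellow posts at y = +-93 mm, 25 mm higher than the blade; fixed yellow base 120 x 200 mm. No catch. A plate hung here, either way round, has its origin at this point. The two stands may swap sides.
- knob_grip (a point): On the axis of the black reset knob, 32 mm out of the console's face. Turns with the knob: z = axis, outwards; x = along the bar grip to its yellow pointer end. Bar 70 mm long (x), 14 wide (y), from 10 to 42 mm out of the face, on a disc 80 mm across, 10 thick: grip across y here, tool along the axis. Console fixed, 170 mm deep, 226 wide, grey face tilted 30 deg to the robot.
- reset_knob (a joint): Angle of the reset knob, rad: 0 = at the zero stop, pointer up the slope at the green mark; grows clockwise seen from outside, to 2.6. Stays where it is left; about 0.1 N m to turn.
- start_button_top (a point): Middle of the top of the green push button (40 mm across) on the same sloping face, 115 mm to the right of the knob (console's -y). z points outwards from the face; press against it.
- start_button (a joint): Travel of the green button, m: 0 = out, 0.007 = fully down (about 5 N); springs back.
- mould_1: Empty brown paper-board baking mould, 84 mm across, 70 mm high, origin under its centre, behind the left of the console.
- mould_2: A like mould, behind the right of the console.
There are look-alikes about, which are no part of the job. There is more than one size of the orange_plate; the one meant has the size given above.

How it is judged:
By the outcome, as a careful person would: the job done as asked, in the order asked, and still so for the second after the job is handed in, with the robot touching nothing.
It also fails if it takes over 72 s, if anything falls off the work surface, if the arm or the gripper's body presses on something with over 40 N, if the wrist force passes 120 N, or if a joint passes its speed limit or range.

ROBOT

A 7-joint arm with a two-finger parallel gripper is mounted at the origin on the work surface. World frame = base frame: x ahead of the robot, y to its left, z up, the work surface at z = 0. Lengths are in m, angles in rad, forces in N, time in s.
With the tool pointing down it reaches from about 0.4 to 0.85 m from the base axis. Payload 10.4 kg.
Tool frame: the origin (TCP) lies at the very end of the fingers, on their centre line; the grasp point (between the pads) lies 19 mm behind it; z points along the fingers, y is the line along which they close (so a half turn about z gives the same grasp; the last joint's range is limited). The gripper opens to 87 mm and grips with 3 to 60 N. Pads are 19 mm wide; open, the fingers measure 117 mm over their backs; the gripper's body (75 mm by 190 mm) begins 51 mm behind the grasp point.
Start: joints at [1.257, 0.332, -0.065, 1.46, 0.022, 1.35, -0.088], TCP at [0.179, -0.599, 0.223] pointing down, gripper open.
Joint ranges: [-2.6, 2.6], [-0.5, 2.12], [-1.47, 1.34], [0.16, 2.42], [-1.27, 4.41], [0.06, 2.06], [-2.6, 2.6]. Speed limits (rad/s): [2.22, 2.22, 2.79, 2.79, 3.14, 3.14, 3.14].

INTERFACE

Orientations are given as a unit quaternion [x, y, z, w].
In Python, from bench import status, camera, order gives the robot as it stands.
- The arm moves only by the tool jog_arm, never from a script. Its argument "plan" is a list of rows, each a list of 7 numbers: the turn, a rotation vector about the tool's x, y, z in rad, then the shift along the tool's x, y, z in mm, then the opening, from -1 (shut) to 1 (fully open). A call has 1 to 12 rows; each row is the pose to reach, as a shift and turn from the pose commanded when the call began, along the tool's axes at that moment; what a row does not reach only later rows make up. A row lasts 1/10 s, in which the tool goes at most 50 mm and 8.59 degrees, less where a joint would pass 70% of its speed; a pose out of reach is approached as far as the arm can. A call with a gripper value outside its range is refused whole. The fingers move at their own pace and stop on an object; "squeeze" is the grip in N (left out, the last holds). Time passes only in rows, so rows that repeat a pose let the fingers close. It gives the time, the measured TCP pose, the force, the opening and the grip force at its end, in the units of the state.
- status.read_state(): the state, without advancing time (a new reading comes with each control period).
- camera(name): name is "scene" or "top" or "wrist"; returns a dict with "image" (480x640x3 uint8, red, green, blue), "z_map" (480x640 float32, m along the optical axis (not along the pixel's ray), 0 where there is no reading), "fx", "fy", "cx", "cy" (pixels), "k1" (the pictures are not rectified: a ray, as slopes to the right and down, at radius r is drawn at 1 + k1 r^2 times it, then the intrinsics apply), "world_from_camera" (4x4, takes a point from camera to world coordinates); the wrist camera has in their place "mount" (4x4, takes a point from camera to tool coordinates, whose origin is the TCP and whose axes are the flange's). Camera axes: x right, y down, z forward; pixel columns grow to the right and rows downward; lengths in m; the calibration is good to about 2 mm. A picture is of the moment at which its call begins: read the wrist's pose just before it.
- order.close_job(): hands the job in; it is judged then, once.
The state is a dict: "time": time; "joint_positions": joint angles; "joint_vel": joint speeds; "joint_torque": joint torques, N m; "ee_pos": TCP position; "eef_rot": TCP orientation; "ft_force": force on the tool from outside, world axes, zero at the start; "torque": the same for the moment, N m; "width": finger opening in m; "grip_force": force on a finger pad.
Only numpy, scipy, OpenCV 4.12 (cv2) and the standard library are available. Lean on these libraries where they do the work, as an engineer would, in place of code of your own. Each camera call takes 0.05 s, during which the arm holds its last target. There are 200 camera calls.

## Working session

There is one attempt and no reset: what is moved stays moved. The work goes in short steps, Python scripts to look and compute and a tool call to move; the robot and the scene stay as the last step left them, time stands still between calls to the robot, and variables do not carry over. Pictures are saved under pics/ and viewed, at most 10 in all, crops included, and the job is handed in when it is done.

Besides the shell and the picture viewer there is one more tool, called after ">>>" as a command line: name --pt "numbers of a row" for each row, then --argument value for the rest. jog_arm: Moves the arm, as the interface text tells. Its arguments: {"type":"object","properties":{"plan":{"type":"array"},"squeeze":{"type":"number"}},"required":["plan"]}

```bash
mkdir -p pics; ls; cat > h.py <<'E'
import numpy as np, cv2
from scipy.spatial.transform import Rotation as R
from bench import status, camera, order
def tool():
    s=status.read_state(); T=np.eye(4); T[:3,:3]=R.from_quat(s['eef_rot']).as_matrix(); T[:3,3]=s['ee_pos']; return T
def grab(name):
    T=tool(); c=camera(name)
    c['W']=np.array(c['world_from_camera']) if 'world_from_camera' in c else T@np.array(c['mount'])
    return c
def save(c,f): cv2.imwrite(f,cv2.cvtColor(c['image'],cv2.COLOR_RGB2BGR))
def cloud(c):
    v,u=np.mgrid[0:480,0:640].astype(float)
    K=np.array([[c['fx'],0,c['cx']],[0,c['fy'],c['cy']],[0,0,1]])
    p=cv2.undistortPoints(np.stack([u.ravel(),v.ravel()],1)[:,None],K,np.array([c['k1'],0,0,0.]))[:,0]
    z=c['z_map'].ravel(); P=np.c_[p*z[:,None],z]
    W=P@c['W'][:3,:3].T+c['W'][:3,3]; W[z==0]=np.nan
    return W.reshape(480,640,3)
E
python3 - <<'E'
from h import *
for n in ('scene','top'):
    c=grab(n); save(c,f'pics/{n}0.png'); np.save(n+'0.npy',cloud(c)); print(n,c['W'].round(3).tolist(),c['fx'],c['k1'])
print(status.read_state())
E
```

```text
pics
scene [[0.714, 0.363, -0.598, 1.134], [0.7, -0.369, 0.611, -0.658], [0.001, -0.855, -0.518, 0.666], [0.0, 0.0, 0.0, 1.0]] 461.35475051634194 -0.08089127014192624
top [[0.016, -0.981, 0.191, 0.302], [-1.0, -0.014, 0.009, -0.012], [-0.006, -0.192, -0.981, 1.29], [0.0, 0.0, 0.0, 1.0]] 521.5235077873224 -0.030645647781222998
{'time': 0.1, 'joint_positions': array([ 1.2574324 ,  0.33282077, -0.06471274,  1.46082299,  0.02158477,
        1.34988845, -0.08849137]), 'joint_vel': array([-1.27814174e-03, -1.06700180e-03,  1.11582095e-03, -2.80407671e-03,
       -1.04161879e-05, -1.13010721e-03, -6.52674398e-04]), 'joint_torque': array([ 6.25497778e-04, -6.24545002e+01,  2.42200331e-02, -3.90716350e+01,
       -6.13416242e-02,  3.65768548e-02,  1.14742893e-04]), 'ee_pos': array([ 0.17909341, -0.59844753,  0.22184236]), 'eef_rot': array([ 9.89447856e-01,  1.44888067e-01, -1.07587848e-04, -6.13092043e-04]), 'ft_force': array([ 0.57558946,  0.02905574, -0.06083679]), 'torque': array([-0.03148313, -0.01194277, -0.01544933]), 'grip_force': 0.0, 'width': 0.08684926877867001}
```

View pics/top0.png

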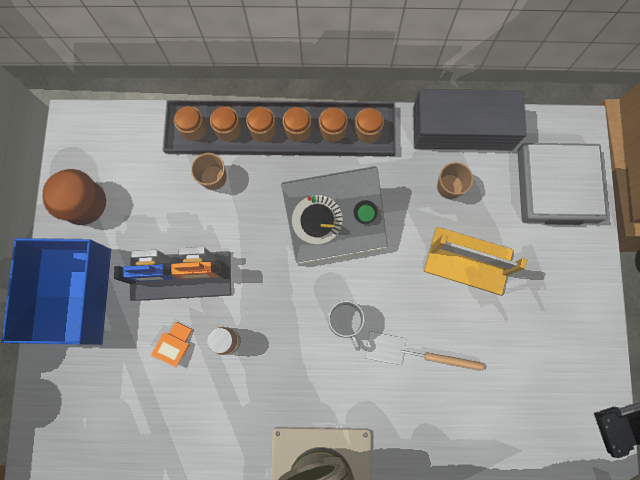

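View pics/scene0.png

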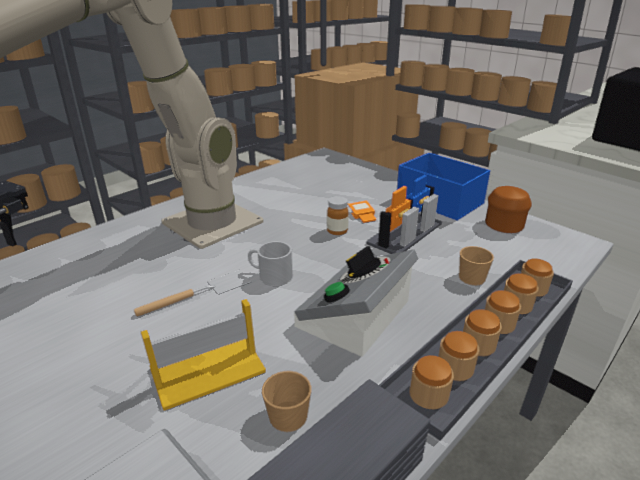

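The top view shows the orange plate at (190,268) and the blue one at (143,270) on the black rail. The yellow returns stand is at (472,260), the knob at (318,221) with its pointer towards (330,226), and the button at (366,212). The loose orange piece at (172,343) is a look-alike. In the scene view, the orange plate is at (400,205) and the stand at (205,350).

```bash
python3 - <<'E'
from h import *
def desc(n,P):
    P=P[~np.isnan(P).any(1)]
    print(n,len(P),'med',np.median(P,0).round(4),'lo',np.percentile(P,2,0).round(4),'hi',np.percentile(P,98,0).round(4))
for n in ('top','scene'):
    img=cv2.cvtColor(cv2.imread(f'pics/{n}0.png'),cv2.COLOR_BGR2HSV); W=np.load(n+'0.npy')
    h,s,v=[img[...,i].astype(int) for i in range(3)]
    x,y,z=W[...,0],W[...,1],W[...,2]
    def go(name,m):
        desc(n+' '+name,W[m])
        P=W[m];P=P[~np.isnan(P).any(1)]
        if len(P)>10:
            r=cv2.minAreaRect((P[:,:2]*1000).astype(np.float32)); print('    rect',np.round(r[0],1),np.round(r[1],1),round(r[2],1))
    stand=(x>.3)&(x<.65)&(y>.2)&(y<.5)
    org=(h>5)&(h<18)&(s>180)
    go('orange top',stand&org&(z>.145)&(z<.2))
    go('orange all',stand&org&(z>.03)&(z<.2))
    go('blue top',stand&(h>100)&(h<125)&(s>150)&(z>.145)&(z<.2)&(x<.6)&(y<.42))
    go('rail',stand&(s<80)&(v<90)&(z>.1)&(z<.12))
    go('catch',stand&(s<60)&(v>110)&(z>.09)&(z<.14))
    ys=(y<-.2)&(y>-.6)&(x>.3)&(x<.65)
    yel=(h>18)&(h<30)&(s>150)
    go('yellow',ys&yel)
    go('posts',ys&yel&(z>.125)&(z<.145))
    go('blade',ys&(s<80)&(z>.1)&(z<.12))
    con=(x>.4)&(x<.75)&(y>-.25)&(y<.15)
    go('green',con&(h>50)&(h<85)&(s>120)&(z>.02))
    go('console',con&(z>.03)&(z<.2))
    go('pointer',con&yel&(z>.03))
E
```

```text
return _methods._mean(a, axis=axis, dtype=dtype,
  ret = um.true_divide(
Traceback (most recent call last):
IndexError: index -1 is out of bounds for axis 0 with size 0
```

```bash
python3 - <<'E'
from h import *
W=np.load('top0.npy')
for n,(u,v) in dict(orange=(190,268),blue=(143,270),blade=(472,257),btn=(366,212),con=(340,180),table=(280,400),knob=(316,218),tab=(190,262),mo=(208,168)).items(): print(n,W[v,u].round(3), cv2.imread('pics/top0.png')[v,u])
W=np.load('scene0.npy')
for n,(u,v) in dict(orange=(399,205),btn=(335,291),table=(150,280),blade=(200,350)).items(): print(n,W[v,u].round(3), cv2.imread('pics/scene0.png')[v,u])
E
```

```text
orange [0.471 0.297 0.141] [ 58  79 127]
blue [0.464 0.4   0.147] [98 62 51]
blade [ 0.519 -0.354  0.064] [104 104 104]
btn [ 0.613 -0.098  0.115] [ 75 129  61]
con [ 0.682 -0.036  0.136] [129 130 127]
table [0.177 0.099 0.   ] [170 170 169]
knob [0.598 0.018 0.108] [53 54 53]
tab [0.491 0.309 0.1  ] [ 69 107 147]
mo [0.754 0.304 0.005] [ 73  95 117]
orange [0.481 0.299 0.115] [ 38 119 199]
btn [ 0.626 -0.11   0.114] [ 62 115  41]
table [ 0.155 -0.292 -0.001] [177 174 172]
blade [ 0.524 -0.369  0.06 ] [120 118 117]
```

```bash
python3 - <<'E'
from h import *
im=cv2.imread('pics/top0.png'); sc=cv2.imread('pics/scene0.png')
a=cv2.resize(im[235:310,105:245],None,fx=2.85,fy=2.85,interpolation=cv2.INTER_CUBIC)[:210,:398]
b=cv2.resize(im[220:300,415:550],None,fx=2.85,fy=2.85,interpolation=cv2.INTER_CUBIC)[:225,:384]
c=cv2.resize(im[165:270,275:395],None,fx=3.2,fy=3.2,interpolation=cv2.INTER_CUBIC)
d=cv2.resize(sc[180:255,360:450],None,fx=4.2,fy=4.2,interpolation=cv2.INTER_CUBIC)
o=np.zeros((600,800,3),np.uint8)
for q,(y,x) in ((a,(0,0)),(b,(0,400)),(c,(240,0)),(d,(240,400))): o[y:y+q.shape[0],x:x+q.shape[1]]=q[:600-y,:800-x]
cv2.imwrite('pics/crop1.png',o)
W=np.load('top0.npy'); x,y,z=W[...,0],W[...,1],W[...,2]
for nm,m in (('st',(x>.3)&(x<.65)&(y>.17)&(y<.5)),('yl',(y<-.2)&(y>-.6)&(x>.3)&(x<.65))):
    for lo in np.arange(.03,.18,.01):
        k=m&(z>lo)&(z<lo+.01); P=W[k]
        if len(P)>5: print(nm,lo.round(2),len(P),P.min(0).round(3),P.max(0).round(3))
E
```

```text
st 0.03 65 [0.302 0.199 0.03 ] [0.525 0.469 0.04 ]
st 0.04 102 [0.304 0.198 0.04 ] [0.525 0.474 0.05 ]
st 0.05 112 [0.302 0.198 0.05 ] [0.525 0.473 0.06 ]
st 0.06 118 [0.304 0.199 0.06 ] [0.526 0.475 0.07 ]
st 0.07 169 [0.302 0.2   0.07 ] [0.523 0.476 0.08 ]
st 0.08 137 [0.302 0.204 0.08 ] [0.524 0.477 0.09 ]
st 0.09 408 [0.301 0.202 0.09 ] [0.525 0.47  0.1  ]
st 0.1 726 [0.301 0.204 0.1  ] [0.526 0.476 0.11 ]
st 0.11 839 [0.449 0.232 0.11 ] [0.525 0.48  0.12 ]
st 0.12 58 [0.454 0.259 0.12 ] [0.489 0.427 0.13 ]
st 0.13 52 [0.461 0.271 0.13 ] [0.482 0.435 0.14 ]
st 0.14 51 [0.461 0.272 0.141] [0.482 0.438 0.15 ]
st 0.15 102 [0.462 0.272 0.15 ] [0.483 0.442 0.16 ]
st 0.16 182 [0.461 0.272 0.16 ] [0.482 0.44  0.167]
yl 0.03 112 [ 0.483 -0.6    0.03 ] [ 0.649 -0.265  0.04 ]
yl 0.04 225 [ 0.484 -0.6    0.04 ] [ 0.65  -0.264  0.05 ]
yl 0.05 342 [ 0.484 -0.6    0.05 ] [ 0.65  -0.265  0.06 ]
yl 0.06 191 [ 0.484 -0.599  0.06 ] [ 0.65  -0.263  0.07 ]
yl 0.07 84 [ 0.483 -0.449  0.07 ] [ 0.553 -0.265  0.08 ]
yl 0.08 103 [ 0.483 -0.45   0.08 ] [ 0.556 -0.264  0.09 ]
yl 0.09 96 [ 0.484 -0.449  0.091] [ 0.557 -0.265  0.1  ]
yl 0.1 202 [ 0.482 -0.452  0.1  ] [ 0.557 -0.264  0.11 ]
yl 0.11 138 [ 0.483 -0.45   0.11 ] [ 0.553 -0.264  0.12 ]
yl 0.12 33 [ 0.484 -0.448  0.12 ] [ 0.557 -0.265  0.13 ]
yl 0.13 106 [ 0.483 -0.456  0.13 ] [ 0.559 -0.264  0.139]
```

View pics/crop1.png

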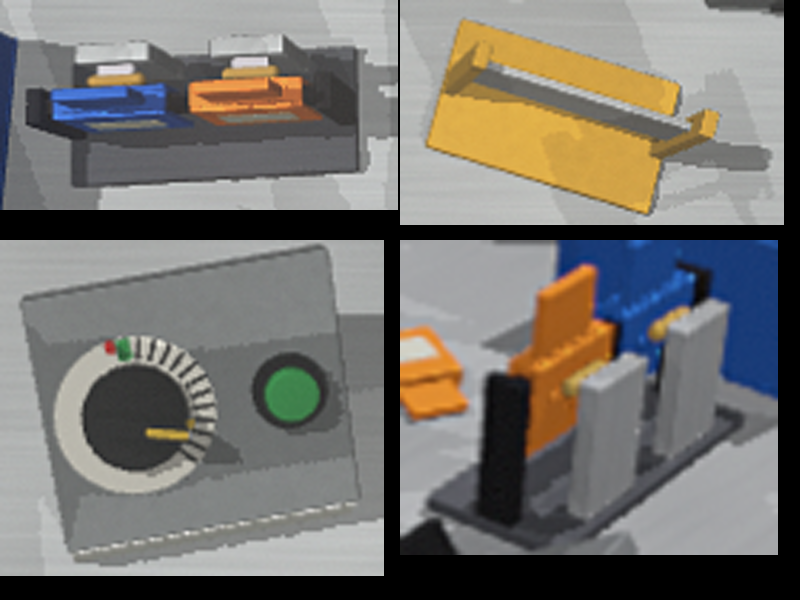

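The enlarged crops confirm it. Orange is the right-hand plate, with its catch roller and block behind at +x. The blade runs between the two posts. The knob pointer sits about 100° clockwise of the green mark, and a red mark next to the green is a decoy.

```bash
cat > m.py <<'E'
from h import *
def rect(n,P):
    P=P[~np.isnan(P).any(1)]
    if len(P)<10: print(n,len(P)); return
    r=cv2.minAreaRect((P[:,:2]*1000).astype(np.float32))
    q=P[:,:2]-np.median(P[:,:2],0); w=np.linalg.svd(q,full_matrices=False)[2][0]; w=w*np.sign(w[1])
    print(n,len(P),'rect',np.round(r[0],1),np.round(r[1],1),round(r[2],1),'pca yaw(y axis)',round(np.degrees(np.arctan2(-w[0],w[1])),2),'z98',np.percentile(P[:,2],98).round(4),'mean',P.mean(0).round(4))
E
python3 - <<'E'
from m import *
for n in ('top','scene'):
    W=np.load(n+'0.npy'); x,y,z=W[...,0],W[...,1],W[...,2]
    img=cv2.cvtColor(cv2.imread(f'pics/{n}0.png'),cv2.COLOR_BGR2HSV); h,s,v=[img[...,i].astype(int) for i in range(3)]
    st=(x>.4)&(x<.6)&(y>.17)&(y<.46)
    rect(n+' tabO',W[st&(y<.345)&(z>.135)]); rect(n+' tabB',W[st&(y>.345)&(z>.135)])
    rect(n+' tabO top',W[st&(y<.345)&(z>.158)]); rect(n+' tabB top',W[st&(y>.345)&(z>.158)])
    rect(n+' both tabs',W[st&(z>.135)])
    rect(n+' rail',W[st&(s<60)&(v<60)&(z>.095)&(z<.125)])
    yl=(y<-.25)&(y>-.47)&(x>.45)&(x<.6)
    rect(n+' posts',W[yl&(z>.128)]); 
    for k,m in (('L',y>-.35),('R',y<-.35)): rect(n+' post'+k,W[yl&m&(z>.128)])
    rect(n+' blade',W[yl&(z>.1075)&(z<.1125)&(s<90)])
    rect(n+' ybase',W[yl&(z>.004)&(z<.03)&(s>120)])
    c=(x>.45)&(x<.75)&(y>-.17)&(y<.12)
    g=c&(h>45)&(h<85)&(s>90)&(z>.03)
    cc=cv2.connectedComponentsWithStats(g.astype(np.uint8))
    for i in range(1,cc[0]):
        if cc[2][i,4]>3: P=W[cc[1]==i]; print(n,'green',cc[2][i],np.nanmean(P,0).round(4),np.nanmedian(P,0).round(4))
    P=W[c&(z>.04)]; 
    # plane of face
    F=W[c&(s<40)&(v>85)&(v<140)&(z>.05)&(z<.17)]
    best=None; rng=np.random.default_rng(0)
    for _ in range(500):
        a=F[rng.choice(len(F),3,False)]; nn=np.cross(a[1]-a[0],a[2]-a[0]); l=np.linalg.norm(nn)
        if l<1e-6: continue
        nn/=l; k=abs((F-a[0])@nn)<.0015
        if best is None or k.sum()>best.sum(): best=k
    Q=F[best]; m=Q.mean(0); nn=np.linalg.svd(Q-m,full_matrices=False)[2][2]; nn*=np.sign(nn[2])
    print(n,'face',best.sum(),m.round(4),nn.round(4),'tilt',np.degrees(np.arccos(nn[2])).round(2),'az',np.degrees(np.arctan2(-nn[1],-nn[0])).round(2))
    pt=c&(h>17)&(h<32)&(s>110)&(z>.04); P=W[pt]; print(n,'pointer',len(P),np.nanmean(P,0).round(4),np.nanmin(P,0).round(4),np.nanmax(P,0).round(4))
    d=(P-m)@nn; print('  out',d.round(4)[:40])
    K=W[c&(s<40)&(v<75)&(z>.05)]; d=(K-m)@nn
    for lo,hi in ((.007,.013),(.036,.048)):
        k=(d>lo)&(d<hi); 
        if k.sum()>5: print(n,'knob out',lo,k.sum(),K[k].mean(0).round(4),K[k].min(0).round(3),K[k].max(0).round(3))
E
```

```text
top tabO 177 rect [476.  301.9] [11.3 60.4] 5.1 pca yaw(y axis) 4.15 z98 0.1649 mean [0.4749 0.3003 0.1575]
top tabB 176 rect [467.9 411.8] [10.8 60.4] 4.5 pca yaw(y axis) 4.7 z98 0.1651 mean [0.4668 0.4091 0.1568]
top tabO top 120 rect [475.4 302.1] [10.5 59.8] 3.6 pca yaw(y axis) 3.52 z98 0.1652 mean [0.4757 0.3021 0.1615]
top tabB top 117 rect [467.7 411.2] [10.3 58.6] 4.3 pca yaw(y axis) 3.92 z98 0.1653 mean [0.4676 0.4113 0.1614]
top both tabs 353 rect [471.8 356.8] [ 11.4 170.6] 4.4 pca yaw(y axis) 3.71 z98 0.1651 mean [0.4709 0.3545 0.1571]
top rail 73 rect [470.  300.2] [ 24.4 137.6] 6.9 pca yaw(y axis) 2.02 z98 0.1163 mean [0.4727 0.2941 0.1084]
top posts 115 rect [ 521.5 -361.3] [197.5  22.6] 73.1 pca yaw(y axis) -14.23 z98 0.1385 mean [ 0.5196 -0.3643  0.1342]
top postL 55 rect [ 547.8 -272.3] [11.8 21.1] 73.0 pca yaw(y axis) 72.3 z98 0.139 mean [ 0.5473 -0.2718  0.1344]
top postR 60 rect [ 494.5 -449.9] [12.4 22.6] 72.6 pca yaw(y axis) 74.43 z98 0.1373 mean [ 0.4942 -0.4491  0.134 ]
top blade 186 rect [ 520.5 -360. ] [175.4  13.1] 75.8 pca yaw(y axis) -16.66 z98 0.1124 me
[... 2349 characters left out ...]
187 -0.1041  0.1132] [ 0.6202 -0.1053  0.1136]
scene face 1588 [ 0.6351 -0.0508  0.1069] [-0.4904 -0.0989  0.8659] tilt 30.02 az 11.4
scene pointer 42 [ 0.587  -0.0176  0.1121] [ 0.5776 -0.0293  0.0891] [0.5987 0.0046 0.1321]
  out [0.042  0.0423 0.0425 0.0419 0.0429 0.0421 0.0409 0.0422 0.0417 0.0398
 0.043  0.042  0.0409 0.0422 0.0417 0.0409 0.0411 0.0417 0.0401 0.0398
 0.0125 0.0127 0.0124 0.0092 0.0109 0.0117 0.0102 0.0094 0.0091 0.0115
 0.0109 0.0108 0.0106 0.0093 0.0095 0.0101 0.0072 0.0084 0.0054 0.0054]
scene knob out 0.007 234 [ 0.6141 -0.0184  0.1102] [ 0.57  -0.127  0.087] [0.642 0.055 0.123]
scene knob out 0.036 55 [0.5837 0.0199 0.1313] [ 0.578 -0.024  0.124] [0.588 0.044 0.136]
```

Both views agree to about 2 mm and match the given sizes:

| Item | Position (m) | Yaw | Check |
|---|---|---|---|
| Orange tab | (0.476, 0.300), top at z 0.161 | 4.2° | 60 × 10 mm, 110 mm from the blue tab |
| Return rail middle | (0.5215, -0.3615) | -16.5° | posts 186 mm apart |
| Console face | – | tilt 30°, azimuth about 11.6° | – |

Next I'll work out the moves.

```bash
cat > p.py <<'E'
from h import *
def down(psi):
    c,s=np.cos(np.radians(psi)),np.sin(np.radians(psi)); return np.array([[-s,c,0],[c,s,0],[0,0,-1.]]).T
def rel(pos,Rm,T0=None):
    T0=tool() if T0 is None else T0
    d=T0[:3,:3].T@(np.array(pos)-T0[:3,3])*1000; r=R.from_matrix(T0[:3,:3].T@Rm).as_rotvec()
    if r@[0,0,1]>3.0: r=r
    return r.round(3).tolist()+d.round(1).tolist()
E
python3 - <<'E'
from p import *
for w in [((.35,-.5,.30),-60),((.5,-.3,.30),-35),((.56,0,.30),-10),((.476,.300,.27),4.2)]: print(rel(w[0],down(w[1])))
E
```

```text
[-0.001, -0.0, -0.233, 192.0, -45.4, -78.1]
[-0.001, -0.0, -0.669, 393.0, -194.0, -77.9]
[-0.001, -0.001, -1.105, 536.5, -464.2, -77.6]
[-0.001, -0.001, -1.353, 542.0, -775.7, -47.2]
```

>>> jog_arm --pt "0 0 -0.233 192 -45 -78 0.3" --pt "0 0 -0.233 192 -45 -78 0.3" --pt "0 0 -0.233 192 -45 -78 0.3" --pt "0 0 -0.233 192 -45 -78 0.3" --pt "0 0 -0.669 393 -194 -78 0.3" --pt "0 0 -0.669 393 -194 -78 0.3" --pt "0 0 -0.669 393 -194 -78 0.3" --pt "0 0 -0.669 393 -194 -78 0.3" --pt "0 0 -0.669 393 -194 -78 0.3" --pt "0 0 -1.105 536 -464 -78 0.3" --pt "0 0 -1.105 536 -464 -78 0.3" --pt "0 0 -1.105 536 -464 -78 0.3"

```text
time: 1.3
ee_pos: [0.5251, -0.1598, 0.3001]
eef_rot: [0.764, 0.645, -0.0, -0.0]
ft_force: [1.3, -0.1, -0.1]
width: 0.0565
grip_force: 0.0
```

```bash
python3 - <<'E'
from p import *
s=status.read_state(); print(s['time'],s['ee_pos'],s['joint_positions'].round(2),s['joint_vel'].round(2))
for w in [((.56,0,.30),-10),((.476,.300,.27),4.2)]: print(rel(w[0],down(w[1])))
E
```

```text
1.3 [ 0.52507216 -0.15984219  0.30011174] [ 0.68  0.17 -0.53  1.52  0.09  1.48 -0.02] [-0.45 -0.1  -0.47  0.14  0.03 -0.02  0.42]
[-0.001, 0.0, 0.006, 163.4, 7.6, 0.1]
[-0.001, 0.0, -0.242, 445.1, -125.6, 30.1]
```

>>> jog_arm --pt "0 0 -0.02 140 -10 0 0.15" --pt "0 0 -0.05 180 -15 0 0.15" --pt "0 0 -0.1 250 -35 10 0.15" --pt "0 0 -0.15 330 -70 20 0.15" --pt "0 0 -0.242 445 -126 30 0.15" --pt "0 0 -0.242 445 -126 30 0.15" --pt "0 0 -0.242 445 -126 30 0.15" --pt "0 0 -0.242 445 -126 30 0.15" --pt "0 0 -0.242 445 -126 30 0.15" --pt "0 0 -0.242 445 -126 30 0.15" --pt "0 0 -0.242 445 -126 30 0.15"

```text
time: 2.4
ee_pos: [0.4764, 0.3014, 0.2698]
eef_rot: [0.681, 0.732, -0.0, -0.001]
ft_force: [-0.8, -1.2, -0.5]
width: 0.0499
grip_force: 0.0
```

```bash
python3 - <<'E'
from p import *; from m import rect
s=status.read_state(); print(s['time'],s['ee_pos'],s['joint_positions'].round(2),s['joint_vel'].round(2))
c=grab('wrist'); save(c,'pics/w1.png'); W=cloud(c); np.save('w1.npy',W); x,y,z=W[...,0],W[...,1],W[...,2]
st=(x>.4)&(x<.56)&(y>.17)&(y<.46)
rect('O top',W[st&(y<.345)&(z>.152)&(z<.175)]); rect('B',W[st&(y>.345)&(z>.152)&(z<.175)])
print(np.nanmin(W.reshape(-1,3),0),np.nanmax(W.reshape(-1,3),0))
for g in (.120,.124): print(rel((.476,.300,g),down(4.2)))
E
```

```text
2.4 [0.47644001 0.30137523 0.26980771] [ 0.07  0.28 -0.87  1.52  0.21  1.44 -0.73] [ 0.06 -0.02  0.05  0.01 -0.    0.01  0.05]
O top 1125 rect [477.3 302.5] [ 9.7 59.9] 4.0 pca yaw(y axis) 4.2 z98 0.1624 mean [0.4771 0.3039 0.1608]
B 1555 rect [469.5 412.1] [10.  59.6] 4.5 pca yaw(y axis) 4.21 z98 0.1625 mean [0.4694 0.4131 0.1609]
[ 0.09537724 -0.06138331 -0.00367353] [0.86116957 0.51363281 0.3821744 ]
[-0.001, 0.0, -0.004, 1.0, -1.5, 150.0]
[-0.001, 0.0, -0.004, 1.0, -1.5, 146.0]
```

The wrist view confirms the tab at (0.4765, 0.3015), yaw 4.2°, top z 0.161. The tool is straight above it, so I'll descend and grip.

>>> jog_arm --pt "0 0 0 0 0 40 0.15" --pt "0 0 0 0 0 80 0.15" --pt "0 0 0 0 0 110 0.15" --pt "0 0 0 0 0 130 0.15" --pt "0 0 0 0 0 146 0.15" --pt "0 0 0 0 0 146 0.15" --pt "0 0 0 0 0 146 -1" --pt "0 0 0 0 0 146 -1" --pt "0 0 0 0 0 146 -1" --pt "0 0 0 0 0 146 -1" --pt "0 0 0 0 0 146 -1" --pt "0 0 0 0 0 146 -1" --squeeze 45

```text
time: 3.65
ee_pos: [0.4783, 0.2982, 0.1246]
eef_rot: [0.683, 0.73, -0.0, 0.0]
ft_force: [-4.3, 1.0, -4.6]
width: 0.0099
grip_force: 14.1
```

>>> jog_arm --pt "0 0 0 0 0 0 -1" --pt "0 0 0 0 0 0 -1" --pt "0 0 0 0 0 0 -1"

```text
time: 3.95
ee_pos: [0.4782, 0.2983, 0.1245]
eef_rot: [0.683, 0.73, -0.0, -0.0]
ft_force: [-2.6, -0.5, 2.4]
width: 0.0097
grip_force: 44.8
```

>>> jog_arm --pt "0 0 0 0 0 -4 -1" --pt "0 0 0 0 0 -8 -1" --pt "0 0 0 0 0 -12 -1" --pt "0 0 0 0 0 -16 -1" --pt "0 0 0 0 0 -22 -1" --pt "0 0 0 0 0 -30 -1" --pt "0 0 0 0 0 -38 -1" --pt "0 0 0 0 0 -48 -1" --pt "0 0 0 0 0 -60 -1" --pt "0 0 0 0 0 -75 -1" --pt "0 0 0 0 0 -95 -1" --pt "0 0 0 0 0 -115 -1"

```text
time: 5.15
ee_pos: [0.4787, 0.2982, 0.2413]
eef_rot: [0.683, 0.73, 0.0, 0.0]
ft_force: [-0.4, -0.8, -2.7]
width: 0.0099
grip_force: 44.9
```

```bash
python3 - <<'E'
from p import *; from m import rect
s=status.read_state(); print(s['time'],s['ee_pos'],R.from_quat(s['eef_rot']).as_matrix().round(4).tolist(),s['ft_force'],s['width'])
c=grab('scene'); save(c,'pics/s2.png'); W=cloud(c); x,y,z=W[...,0],W[...,1],W[...,2]
img=cv2.cvtColor(c['image'],cv2.COLOR_RGB2HSV); h,sat=img[...,0].astype(int),img[...,1]
k=(x>.38)&(x<.6)&(y>.2)&(y<.37)&(h>5)&(h<20)&(sat>120)&(z>.08)
rect('plate',W[k]); print(np.nanmin(W[k],0),np.nanmax(W[k],0))
st=(x>.4)&(x<.6)&(y>.345)&(y<.46); rect('blue',W[st&(z>.135)&(z<.17)])
E
```

```text
5.15 [0.47870099 0.29824552 0.24132421] [[-0.0668, 0.9978, 0.001], [0.9978, 0.0668, 0.0003], [0.0003, 0.001, -1.0]] [-0.39290221 -0.84788749 -2.66266612] 0.009881598985329476
plate 768 rect [466.5 279.6] [132.9  86.8] 48.7 pca yaw(y axis) -1.47 z98 0.2773 mean [0.4811 0.289  0.2138]
[0.39625962 0.25293462 0.08029139] [0.52421411 0.34860413 0.34238143]
blue 122 rect [469.8 408.4] [11.4 60.9] 1.8 pca yaw(y axis) 0.69 z98 0.1618 mean [0.4715 0.404  0.15  ]
```

View pics/s2.png

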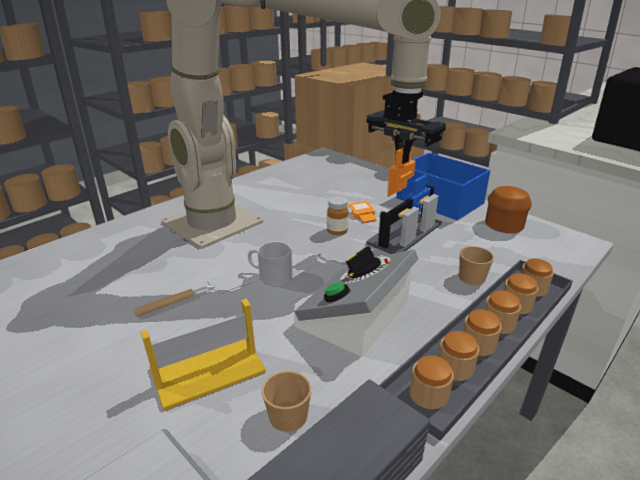

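The scene view shows the orange plate lifted free in the gripper at (400,180). The blue plate is still hanging, at (415,195). Now I'll carry it to above the returns rail.

```bash
python3 - <<'E'
from p import *
for w in [((.5,.24,.31),2),((.56,0,.31),-5),((.521,-.364,.26),-16.5)]: print(rel(w[0],down(w[1])))
E
```

```text
[0.005, -0.002, 0.032, -60.3, 16.6, -65.3]
[0.005, -0.002, 0.154, -303.8, 60.5, -65.6]
[0.005, -0.003, 0.355, -664.5, -3.0, -16.6]
```

>>> jog_arm --pt "0 0 0.01 -15 4 -25 -1" --pt "0 0 0.02 -40 10 -50 -1" --pt "0 0 0.035 -75 18 -68 -1" --pt "0 0 0.055 -115 27 -68 -1" --pt "0 0 0.08 -160 37 -68 -1" --pt "0 0 0.1 -205 46 -68 -1" --pt "0 0 0.13 -255 54 -68 -1" --pt "0 0 0.155 -304 60 -68 -1" --pt "0 0 0.18 -352 56 -68 -1" --pt "0 0 0.21 -400 50 -66 -1" --pt "0 0 0.24 -448 42 -66 -1" --pt "0 0 0.265 -495 33 -66 -1"

```text
time: 6.4
ee_pos: [0.5442, -0.1956, 0.306]
eef_rot: [0.774, 0.633, 0.0, 0.0]
ft_force: [1.6, 0.3, -1.5]
width: 0.0098
grip_force: 44.9
```

```bash
python3 - <<'E'
from p import *
for w in [((.521,-.364,.31),-16.5),((.521,-.364,.26),-16.5)]: print(rel(w[0],down(w[1])))
E
```

```text
[0.001, 0.0, 0.089, -169.7, 10.6, -3.9]
[0.001, 0.0, 0.089, -169.7, 10.6, 46.1]
```

>>> jog_arm --pt "0 0 0.02 -40 3 0 -1" --pt "0 0 0.045 -80 6 0 -1" --pt "0 0 0.065 -115 8 0 -1" --pt "0 0 0.08 -145 10 10 -1" --pt "0 0 0.09 -163 11 22 -1" --pt "0 0 0.09 -170 11 34 -1" --pt "0 0 0.09 -170 11 44 -1" --pt "0 0 0.09 -170 11 46 -1" --pt "0 0 0.09 -170 11 46 -1" --pt "0 0 0.09 -170 11 46 -1" --pt "0 0 0.09 -170 11 46 -1"

```text
time: 7.5
ee_pos: [0.5224, -0.3618, 0.2603]
eef_rot: [0.801, 0.599, 0.0, 0.001]
ft_force: [-0.9, -0.9, -2.4]
width: 0.01
grip_force: 44.9
```

```bash
python3 - <<'E'
from p import *; from m import rect
T=tool(); print(T.round(4).tolist())
o=np.array([.5215,-.3615,.11]); a=np.radians(-16.5); S=np.array([[np.cos(a),-np.sin(a),0],[np.sin(a),np.cos(a),0],[0,0,1]])
for n in ('scene','top','wrist'):
    c=grab(n); save(c,f'pics/{n}3.png'); W=cloud(c); L=((W-o)@S)*1000
    img=cv2.cvtColor(c['image'],cv2.COLOR_RGB2HSV); h,s=img[...,0].astype(int),img[...,1]
    org=(h>5)&(h<19)&(s>120)
    near=(abs(L[...,0])<60)&(abs(L[...,1])<90)&(L[...,2]>40)
    P=L[near&org]; 
    if len(P)>20:
        print(n,'plate',len(P),np.percentile(P,[1,50,99],axis=0).round(1).tolist())
        for lo in range(50,200,15):
            q=P[(P[:,2]>lo)&(P[:,2]<lo+15)]
            if len(q)>8: print('   z',lo,len(q),'x',np.percentile(q[:,0],[2,98]).round(1),'y',np.percentile(q[:,1],[2,98]).round(1))
    b=(abs(L[...,0])<20)&(abs(L[...,1])<83)&(abs(L[...,2])<5)
    q=L[b]; print(n,'blade',len(q),np.percentile(q,[5,50,95],axis=0).round(1).tolist() if len(q)>5 else '')
    ps=(abs(L[...,0])<20)&(abs(L[...,1])<110)&(abs(L[...,2]-25)<6); q=L[ps]
    for sg in (1,-1):
        k=q[q[:,1]*sg>60]
        if len(k)>5: print('   post',sg,len(k),np.percentile(k,[3,97],axis=0).round(1).tolist())
E
```

```text
[[0.2831, 0.9591, 0.0011, 0.5224], [0.9591, -0.2831, -0.0007, -0.3618], [-0.0003, 0.0012, -1.0, 0.2603], [0.0, 0.0, 0.0, 1.0]]
scene plate 2372 [[-8.8, -41.1, 62.1], [10.4, 1.6, 121.7], [17.9, 46.7, 170.7]]
   z 50 87 x [-9. -4.] y [-38.9  45.3]
   z 65 362 x [-9.1 -4. ] y [-40.3  46. ]
   z 80 140 x [-8.6 -3.8] y [-39.7  45.4]
   z 95 269 x [10.3 15.8] y [-40.8  45.9]
   z 110 422 x [10.8 19.2] y [-40.5  45. ]
   z 125 507 x [-6.4 16.1] y [-40.9  45.9]
   z 140 359 x [-7.3 15.5] y [-39.1  45.9]
   z 155 193 x [ 3.6 13.6] y [-25.8  32.2]
   z 170 32 x [ 3.3 16.2] y [-25.7  31.4]
scene blade 342 [[-3.0, -75.0, -4.6], [1.7, -5.6, -2.1], [4.8, 73.3, -0.0]]
   post 1 60 [[-9.3, 87.0, 19.3], [12.1, 98.3, 25.0]]
   post -1 69 [[-10.4, -99.2, 19.9], [11.2, -87.8, 24.5]]
top plate 393 [[-33.9, -8.8, 61.7], [-9.7, 35.0, 139.3], [11.7, 50.2, 230.4]]
   z 50 14 x [-11.8 -10.5] y [-3.1 47.6]
   z 65 38 x [-12.5 -10.1] y [-21.   50.2]
   z 80 16 x [-12.4  -9.6] y [36.1 50.2]
   z 95 22 x [-12.5   8.9] y [35.4 49.6]
   z 110 48 x [-12.1   9.7] y [-8.8 50.1]
   z 125 72 x [-12.2   9.8] y [-5.2 50.1
[... 181 characters left out ...]
.0, -20.3, -3.8], [-0.8, 26.4, -0.6], [3.0, 77.5, 2.6]]
   post 1 57 [[-10.9, 87.2, 20.4], [10.1, 99.1, 28.4]]
wrist plate 8566 [[-22.7, -23.2, 95.5], [1.5, 28.0, 148.2], [17.6, 49.0, 250.4]]
   z 65 44 x [-10.6  -6.2] y [39.1 49.1]
   z 80 37 x [-10.8  -6.3] y [48.2 49.1]
   z 95 89 x [-10.7  13. ] y [43.2 49.1]
   z 110 358 x [-10.1  17.7] y [-1.7 49.1]
   z 125 230 x [-10.9  13.2] y [16.7 49.2]
   z 140 3656 x [-10.5  13.6] y [ 7.5 48.6]
   z 155 320 x [-4.4  8.7] y [ 9.2 34.3]
   z 170 505 x [-3.9  6.6] y [-17.9  34.3]
   z 185 2763 x [-3.   6.2] y [-23.8  33.3]
wrist blade 704 [[-3.1, 26.0, -1.3], [0.0, 53.8, 0.1], [3.2, 80.5, 1.2]]
   post 1 562 [[-9.5, 88.1, 23.2], [10.5, 99.1, 26.3]]
```

Relative to the blade, the held plate is about +1 mm off in stand x and +4 mm in stand y. I'll correct that while descending.

>>> jog_arm --pt "0 0 0 -4 -1 10 -1" --pt "0 0 0 -4 -1 30 -1" --pt "0 0 0 -4 -1 50 -1" --pt "0 0 0 -4 -1 65 -1" --pt "0 0 0 -4 -1 80 -1" --pt "0 0 0 -4 -1 95 -1" --pt "0 0 0 -4 -1 108 -1" --pt "0 0 0 -4 -1 120 -1" --pt "0 0 0 -4 -1 128 -1" --pt "0 0 0 -4 -1 132 -1" --pt "0 0 0 -4 -1 134 -1" --pt "0 0 0 -4 -1 134 -1"

```text
time: 8.85
ee_pos: [0.5199, -0.366, 0.1257]
eef_rot: [0.801, 0.598, 0.0, 0.0]
ft_force: [0.5, -0.3, -1.9]
width: 0.0098
grip_force: 44.9
```

```bash
python3 - <<'E'
from p import *
s=status.read_state(); print(s['ee_pos'],s['ft_force'],s['torque'],s['width'])
o=np.array([.5215,-.3615,.11]); a=np.radians(-16.5); S=np.array([[np.cos(a),-np.sin(a),0],[np.sin(a),np.cos(a),0],[0,0,1]])
for n in ('scene','wrist'):
    c=grab(n); W=cloud(c); L=((W-o)@S)*1000
    img=cv2.cvtColor(c['image'],cv2.COLOR_RGB2HSV); h,s=img[...,0].astype(int),img[...,1]
    P=L[(h>5)&(h<17)&(s>150)&(abs(L[...,0])<40)&(abs(L[...,1])<65)&(abs(L[...,2])<90)]
    for lo in (-80,-60,-30,-10,0,5,15):
        q=P[(P[:,2]>lo)&(P[:,2]<lo+15)]
        if len(q)>8: print(n,'z',lo,len(q),'x',np.percentile(q[:,0],[2,98]).round(1),'y',np.percentile(q[:,1],[2,98]).round(1),'zmed',np.median(q[:,2]).round(1))
    if n=='scene': cv2.imwrite('pics/s4.png',cv2.resize(c['image'][240:440,100:320,::-1],None,fx=3,fy=3)[:600,:660])
E
```

```text
[ 0.5199456  -0.36596353  0.12568729] [ 0.47018611 -0.26531604 -1.87926114] [ 0.01398562 -0.10177706  0.0413244 ] 0.009787916958464147
scene z -80 29 x [-10.1  -5.1] y [-42.3  40.8] zmed -72.4
scene z -30 298 x [10.1 17.7] y [-43.8  41.5] zmed -20.3
scene z -10 382 x [-8.3 14.6] y [-44.5  41.8] zmed -1.0
scene z 0 440 x [-8.7 14. ] y [-44.2  41.8] zmed 5.5
scene z 5 310 x [-7.6 13.7] y [-43.7  40.5] zmed 6.6
scene z 15 43 x [ 3.5 14.5] y [-29.5  26. ] zmed 17.3
wrist z -80 12 x [-11.6  -8.1] y [44.4 44.7] zmed -67.7
wrist z -60 33 x [-11.6  -7.2] y [34.3 44.7] zmed -52.3
wrist z -30 291 x [-11.2  16.6] y [-6.4 44.7] zmed -16.3
wrist z -10 172 x [-11.5  12.2] y [43.7 44.8] zmed 0.5
wrist z 0 3680 x [-11.5  12.6] y [ 3.  44.6] zmed 7.4
wrist z 5 3735 x [-11.5  12.6] y [ 3.  44.4] zmed 7.5
wrist z 15 499 x [-11.7  13.5] y [ 4.7 29.9] zmed 23.0
```

View pics/s4.png

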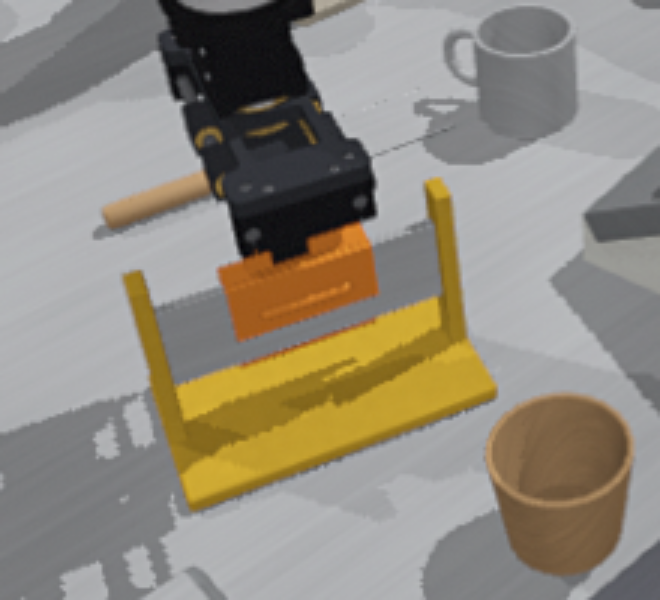

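The crop shows the plate straddling the blade midway between the posts, lip at (305,300) and front panel edge below at (310,345). I'll lower 1.5 mm, open and rise.

>>> jog_arm --pt "0 0 0 0 0 1 -1" --pt "0 0 0 0 0 1.5 -1" --pt "0 0 0 0 0 1.5 -0.5" --pt "0 0 0 0 0 1.5 -0.2" --pt "0 0 0 0 0 1.5 0.1" --pt "0 0 0 0 0 1.5 0.1" --pt "0 0 0 0 0 1.5 0.1" --pt "0 0 0 0 0 -15 0.1" --pt "0 0 0 0 0 -45 0.1" --pt "0 0 0 0 0 -90 0.1" --pt "0 0 0 0 0 -135 0.1" --pt "0 0 0 0 0 -175 0.1"

```text
time: 10.15
ee_pos: [0.5198, -0.3657, 0.3045]
eef_rot: [0.801, 0.598, 0.0, 0.001]
ft_force: [0.8, 0.6, 0.7]
width: 0.0478
grip_force: 0.0
```

```bash
cat > chk.py <<'E'
from p import *
def plate(names=('scene','wrist')):
    o=np.array([.5215,-.3615,.11]); a=np.radians(-16.5); S=np.array([[np.cos(a),-np.sin(a),0],[np.sin(a),np.cos(a),0],[0,0,1]])
    for n in names:
        c=grab(n); W=cloud(c); L=((W-o)@S)*1000
        img=cv2.cvtColor(c['image'],cv2.COLOR_RGB2HSV); h,s=img[...,0].astype(int),img[...,1]
        P=L[(h>5)&(h<17)&(s>140)&(abs(L[...,0])<40)&(abs(L[...,1])<65)&(abs(L[...,2])<90)]
        for lo in (-80,-30,-10,0,20,40):
            q=P[(P[:,2]>lo)&(P[:,2]<lo+15)]
            if len(q)>8: print(n,'z',lo,len(q),'x',np.percentile(q[:,0],[2,98]).round(1),'y',np.percentile(q[:,1],[2,98]).round(1),'zmed',np.median(q[:,2]).round(1))
E
python3 - <<'E'
from chk import *
s=status.read_state(); print(s['time'],s['ee_pos'],s['ft_force'],s['width'],s['joint_positions'].round(2))
plate(('scene','top'))
E
```

```text
10.15 [ 0.51981815 -0.36568884  0.30451696] [0.768071   0.58459026 0.65649866] 0.04781916079106773 [ 0.86  0.36 -0.44  1.28  0.15  1.53  0.16]
scene z -80 62 x [-9.7 -4.3] y [-43.   41.3] zmed -72.8
scene z -30 302 x [10.8 17.8] y [-44.2  41. ] zmed -20.6
scene z -10 465 x [-9.2 14.8] y [-44.4  41.7] zmed 1.1
scene z 0 473 x [-9.1 14.6] y [-44.2  41.3] zmed 4.8
scene z 20 219 x [2.9 7.5] y [-29.8  26.1] zmed 27.7
scene z 40 225 x [-2.3  7.5] y [-29.1  26.1] zmed 47.5
top z -80 29 x [-13.3 -10.7] y [-40.3  41.4] zmed -70.8
top z -30 39 x [-13.1   9.6] y [-42.8  43.6] zmed -18.6
top z -10 124 x [-13.3  11.2] y [-45.   43.2] zmed 2.9
top z 0 246 x [-12.8  10.9] y [-42.5  43.7] zmed 6.1
top z 20 51 x [-5.8  0. ] y [-25.5  31.3] zmed 29.2
top z 40 143 x [-5.6  4.7] y [-28.1  30.1] zmed 49.7
```

The plate hangs upright and centred within 1 mm, with its bridge at rail height. Next is the knob geometry.

```bash
python3 - <<'E'
from h import *
n=np.array([-.4882,-.1006,.8668]); n/=np.linalg.norm(n)
y=np.array([-.2018,.9794,0]); y-=n*(y@n); y/=np.linalg.norm(y); u=np.cross(y,n)  # u up slope, y left, n out
print('u',u,'y',y,'n',n)
F=np.c_[u,y,n]
for nm in ('top','scene'):
    W=np.load(nm+'0.npy'); m=dict(top=[.6199,-.0366,.1003],scene=[.6351,-.0508,.1069])[nm]
    O=np.array([.6,0.,0]); O[2]=(np.array(m)@n-O[:2]@n[:2])/n[2]; print(nm,'O',O.round(4))
    L=(W-O)@F*1000
    img=cv2.cvtColor(cv2.imread(f'pics/{nm}0.png'),cv2.COLOR_BGR2HSV); h,s,v=[img[...,i].astype(int) for i in range(3)]
    reg=(abs(L[...,0])<110)&(abs(L[...,1])<140)
    g=reg&(h>45)&(h<85)&(s>90)&(L[...,2]>-5)
    btn=L[g&(L[...,1]<-60)]; mk=L[g&(L[...,1]>-60)]
    r=cv2.minAreaRect(btn[:,:2].astype(np.float32)); c,rad=cv2.minEnclosingCircle(btn[:,:2].astype(np.float32))
    print(' btn med',np.median(btn,0).round(1),'circle',np.round(c,1),round(rad,1),' greenmark',mk.mean(0).round(1),len(mk))
    red=L[reg&((h<8)|(h>172))&(s>110)&(L[...,2]>-5)]; print(' red',len(red),red.mean(0).round(1))
    disc=L[reg&(s<45)&(v<75)&(L[...,1]>-55)&(abs(L[...,2]-10)<2.5)]; c,rad=cv2.minEnclosingCircle(disc[:,:2].astype(np.float32)); print(' disc',len(disc),np.round(c,1),round(rad,1))
    bar=(reg&(L[...,1]>-60)&(L[...,2]>36)&(L[...,2]<48)); B=L[bar]; q=B[:,:2].astype(np.float32); r=cv2.minAreaRect(q); print(' bar',len(B),r,np.median(B[:,2]))
    w=np.linalg.svd(q-q.mean(0),full_matrices=False)[2][0]; print('  mean',q.mean(0),'pca deg(from u toward y)',np.degrees(np.arctan2(w[1],w[0])))
    pt=reg&(h>17)&(h<33)&(s>90)&(L[...,1]>-60); P=L[pt&(L[...,2]>36)]; print(' ptr top',len(P),P.mean(0).round(1)); P=L[pt&(L[...,2]<20)]; print(' ptr low',len(P),P.mean(0).round(1) if len(P) else '')
    wh=L[reg&(s<60)&(v>170)&(L[...,1]>-60)&(abs(L[...,2])<5)]; 
    if len(wh)>10: c,rad=cv2.minEnclosingCircle(wh[:,:2].astype(np.float32)); print(' white ring',len(wh),np.round(c,1),round(rad,1))
E
```

```text
u [0.84905029 0.17494216 0.49850661] y [-2.01809624e-01  9.79424768e-01  7.69891129e-06] n [-0.48824838 -0.10060997  0.8668859 ]
top O [0.6    0.     0.0933]
 btn med [  2.9 -96.9  22.9] circle [  1.4 -97.7] 20.3  greenmark [52.8 16.6  1.7] 22
 red 10 [58.8 26.2 12.1]
 disc 427 [ 2.5 17. ] 39.6
 bar 192 ((2.412498950958252, 16.538414001464844), (70.01853942871094, 15.546858787536621), 75.52168273925781) 41.88235266313184
  mean [ 3.039652 16.509308] pca deg(from u toward y) 74.804955
 ptr top 47 [-3.9 -3.1 42. ]
 ptr low 6 [ -7.5 -22.1  12.5]
 white ring 636 [-31.2   9.9] 92.6
scene O [0.6   0.    0.093]
 btn med [  10.1 -108.2   19.8] circle [  3.6 -97.7] 23.8  greenmark [44.2  8.3  1.7] 10
 red 17 [59.4 23.2  6.5]
 disc 175 [ 2.6 15.8] 40.2
 bar 115 ((2.0683436393737793, 13.58997917175293), (70.67071533203125, 16.427358627319336), 76.34886932373047) 40.46226887104754
  mean [ 3.5627654 10.607554 ] pca deg(from u toward y) -105.716255
 ptr top 27 [-1.5 -6.8 41.7]
 ptr low 23 [ -8.  -21.6   9.2]
 white ring 13 [39.4  5.1] 38.0
```

The knob axis is at (2.4, 16.2) mm in face coordinates. The button is 114 mm to its right, which matches the 115 mm given. The knob is about 105° (1.83 rad) clockwise of zero.

```bash
cat > k.py <<'E'
from p import *
n=np.array([-.4882,-.1006,.8668]); n/=np.linalg.norm(n)
y=np.array([-.2018,.9794,0]); y-=n*(y@n); y/=np.linalg.norm(y); u=np.cross(y,n)
F=np.c_[u,y,n]; O=np.array([.6,0,.0932])
def face(a,b,c): return O+F@np.array([a,b,c])/1000
def Rk(deg): # tool y at deg from u, ccw seen from outside
    t=np.radians(deg); ty=u*np.cos(t)+y*np.sin(t); return np.c_[np.cross(ty,-n),ty,-n]
E
python3 - <<'E'
from k import *
print(face(2.4,16.2,16),face(2.4,16.2,110))
T=tool()
print(rel((.55,-.2,.31),R.from_matrix(T[:3,:3]).as_matrix()))
print(rel(face(2.4,16.2,110),Rk(-15)))
E
```

```text
[0.59095643 0.01467678 0.10826671] [0.54506108 0.00521945 0.18975399]
[0.0, 0.0, 0.0, 167.6, -20.1, -2.1]
[-0.476, 0.196, -0.222, 363.4, -84.4, 116.9]
```

>>> jog_arm --pt "0 0 0 30 -3 0 0.1" --pt "-0.05 0.02 -0.02 70 -8 0 0.1" --pt "-0.1 0.04 -0.05 115 -14 0 0.1" --pt "-0.16 0.07 -0.08 160 -22 0 0.1" --pt "-0.22 0.09 -0.1 205 -34 10 0.1" --pt "-0.28 0.115 -0.13 250 -46 30 0.1" --pt "-0.34 0.14 -0.16 295 -60 60 0.1" --pt "-0.41 0.17 -0.19 335 -75 90 0.1" --pt "-0.476 0.196 -0.222 363 -84 117 0.1" --pt "-0.476 0.196 -0.222 363 -84 117 0.1" --pt "-0.476 0.196 -0.222 363 -84 117 0.1" --pt "-0.476 0.196 -0.222 363 -84 117 0.1"

```text
time: 11.45
ee_pos: [0.5437, 0.0054, 0.1855]
eef_rot: [0.704, 0.662, 0.219, 0.131]
ft_force: [1.1, -0.8, 0.5]
width: 0.0481
grip_force: 0.0
```

```bash
python3 - <<'E'
from k import *
s=status.read_state(); print(s['time'],s['ee_pos'],s['joint_positions'].round(2),s['width'])
T=tool(); print('err',rel(face(2.4,16.2,110),Rk(-15)))
c=grab('wrist'); save(c,'pics/w5.png'); L=(cloud(c)-O)@F*1000
bar=(abs(L[...,0]-2)<55)&(abs(L[...,1]-16)<55)&(L[...,2]>36)&(L[...,2]<48); q=L[bar][:,:2].astype(np.float32)
print(len(q)); r=cv2.minAreaRect(q); print(r,np.median(L[bar][:,2]))
img=cv2.cvtColor(c['image'],cv2.COLOR_RGB2HSV); h,sa=img[...,0].astype(int),img[...,1]
g=L[(h>45)&(h<85)&(sa>90)]; g=g[~np.isnan(g).any(1)]; b=g[g[:,1]<-60]; m=g[g[:,1]>-60]
if len(b): print('btn',cv2.minEnclosingCircle(b[:,:2].astype(np.float32)),np.median(b,0))
if len(m): print('mark',m.mean(0))
f=L[(abs(L[...,0]+20)<30)&(L[...,1]<-55)&(L[...,1]>-70)]; print('face z',np.nanmedian(f,0))
E
```

```text
11.45 [0.54371307 0.00544806 0.18546323] [ 0.72 -0.15 -0.69  2.14 -0.35  0.64  0.18] 0.04809750458541623
err [-0.007, -0.003, -0.004, 0.4, 3.2, -3.1]
2484
((2.7312936782836914, 16.88123893737793), (70.6578598022461, 13.8733491897583), 74.55156707763672) 41.6603956537394
btn ((-2.4097049236297607, -110.02090454101562), 25.63034439086914) [  -0.3293254  -101.58394563   23.13552231]
mark [53.17526529 16.06653656  4.28317025]
face z [-1.26440156e+01 -6.08192174e+01  2.86950613e-02]
```

View pics/w5.png

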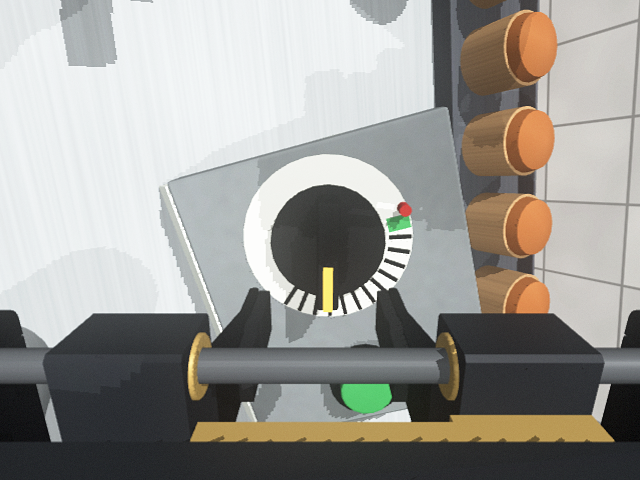

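The wrist picture shows the knob bar at (328,240) with its yellow pointer end at (328,290), between the fingers and square to them. The green mark is at (398,222) and the button at (365,393). The wrist measurement of the axis agrees within 1 mm.

```bash
python3 - <<'E'
from k import *
for c in (60,16): print(rel(face(2.6,16.6,c),Rk(-15.3)))
E
```

```text
[-0.007, -0.003, 0.001, 0.8, 3.4, 46.9]
[-0.007, -0.003, 0.001, 0.7, 3.7, 90.9]
```

>>> jog_arm --pt "-0.006 -0.003 0 1 3.5 25 0.1" --pt "-0.006 -0.003 0 1 3.5 50 0.1" --pt "-0.006 -0.003 0 1 3.5 70 0.1" --pt "-0.006 -0.003 0 1 3.5 83 0.1" --pt "-0.006 -0.003 0 1 3.5 91 0.1" --pt "-0.006 -0.003 0 1 3.5 91 0.1" --pt "-0.006 -0.003 0 1 3.5 91 0.1" --squeeze 20

```text
time: 12.2
ee_pos: [0.59, 0.0157, 0.1068]
eef_rot: [0.705, 0.661, 0.219, 0.134]
ft_force: [0.0, -0.7, -0.4]
width: 0.0479
grip_force: 0.0
```

```bash
python3 - <<'E'
from k import *
s=status.read_state(); print(s['time'],s['ee_pos'],s['ft_force'],s['joint_positions'].round(2),s['width'])
print('err',rel(face(2.6,16.6,16),Rk(-15.3)))
E
```

```text
12.2 [0.58997463 0.01573401 0.10683945] [ 0.04177408 -0.6673466  -0.41681644] [ 0.68  0.11 -0.76  2.12  0.01  0.42 -0.12] 0.0479297516923533
err [-0.003, -0.001, 0.0, -0.4, 1.7, -0.9]
```

>>> jog_arm --pt "-0.003 0 0 0 1.5 -1 0.1" --pt "-0.003 0 0 0 1.5 -1 -0.4" --pt "-0.003 0 0 0 1.5 -1 -1" --pt "-0.003 0 0 0 1.5 -1 -1" --pt "-0.003 0 0 0 1.5 -1 -1" --pt "-0.003 0 0 0 1.5 -1 -1" --pt "-0.003 0 0 0 1.5 -1 -1" --squeeze 20

```text
time: 12.9
ee_pos: [0.5905, 0.016, 0.108]
eef_rot: [0.704, 0.661, 0.22, 0.135]
ft_force: [3.5, 0.4, -1.5]
width: 0.014
grip_force: 20.0
```

```bash
python3 - <<'E'
from k import *
s=status.read_state(); print(s['time'],s['ft_force'],s['torque'],s['joint_positions'].round(2),s['width'],s['grip_force'])
T=tool(); print('pos in face',((T[:3,3]-O)@F*1000).round(1), 'err',rel(face(2.6,16.6,16),Rk(-15.3)))
E
```

```text
12.9 [ 3.47813988  0.36077302 -1.46743902] [-0.14199069  0.00910601 -0.18527167] [ 0.68  0.11 -0.76  2.12  0.    0.42 -0.12] 0.013990212255996191 19.985202113748528
pos in face [ 2.1 17.6 15.8] err [0.001, -0.001, 0.001, -0.9, 0.7, -0.2]
```

>>> jog_arm --pt "0 0 -0.06 0 0 0 -1" --pt "0 0 -0.15 0 0 0 -1" --pt "0 0 -0.25 0 0 0 -1" --pt "0 0 -0.35 0 0 0 -1" --pt "0 0 -0.45 0 0 0 -1" --pt "0 0 -0.55 0 0 0 -1" --pt "0 0 -0.65 0 0 0 -1" --pt "0 0 -0.75 0 0 0 -1" --pt "0 0 -0.85 0 0 0 -1" --pt "0 0 -0.95 0 0 0 -1" --pt "0 0 -1.05 0 0 0 -1" --pt "0 0 -1.1 0 0 0 -1"

```text
time: 14.1
ee_pos: [0.59, 0.0157, 0.1076]
eef_rot: [0.253, 0.932, 0.117, 0.23]
ft_force: [0.2, -1.9, 1.1]
width: 0.014
grip_force: 20.0
```

```bash
cat > st.py <<'E'
from k import *
s=status.read_state(); T=tool(); ty=T[:3,1]
print(s['time'],s['ft_force'].round(1),'tq about n',round(float(s['torque']@n),3),s['joint_positions'].round(2),s['width'],s['grip_force'])
print('pos in face',((T[:3,3]-O)@F*1000).round(1),'tool y deg',np.degrees(np.arctan2(ty@y,ty@u)).round(2),'tilt err',np.degrees(np.arccos(min(1,-T[:3,2]@n))).round(2))
E
python3 st.py
```

```text
14.1 [ 0.2 -1.9  1.1] tq about n -0.067 [ 0.84  0.14 -0.93  2.12  0.08  0.42  0.92] 0.01404263796920656 20.014241526369005
pos in face [ 1.4 17.4 15.8] tool y deg 47.99 tilt err 0.04
```

>>> jog_arm --pt "0 0 -0.08 0 0 0 -1" --pt "0 0 -0.17 0 0 0 -1" --pt "0 0 -0.26 0 0 0 -1" --pt "0 0 -0.35 0 0 0 -1" --pt "0 0 -0.44 0 0 0 -1" --pt "0 0 -0.53 0 0 0 -1" --pt "0 0 -0.6 0 0 0 -1" --pt "0 0 -0.66 0 0 0 -1" --pt "0 0 -0.69 0 0 0 -1" --pt "0 0 -0.69 0 0 0 -1"

```text
time: 15.1
ee_pos: [0.5899, 0.0153, 0.1075]
eef_rot: [-0.075, 0.963, 0.032, 0.256]
ft_force: [-0.7, -3.9, 2.3]
width: 0.0138
grip_force: 20.0
```

```bash
python3 st.py
```

```text
15.1 [-0.7 -3.9  2.3] tq about n 0.011 [ 0.96  0.17 -1.06  2.12  0.17  0.43  1.54] 0.013808096903489615 20.043402046139818
pos in face [ 1.3 17.  15.8] tool y deg 87.29 tilt err 0.04
```

Now small steps onto the stop, watching the torque.

>>> jog_arm --pt "0 0 -0.02 0 0 0 -1" --pt "0 0 -0.04 0 0 0 -1" --pt "0 0 -0.05 0 0 0 -1" --pt "0 0 -0.06 0 0 0 -1" --pt "0 0 -0.07 0 0 0 -1" --pt "0 0 -0.07 0 0 0 -1"

```text
time: 15.7
ee_pos: [0.5899, 0.0153, 0.1075]
eef_rot: [-0.109, 0.96, 0.023, 0.257]
ft_force: [-2.9, -6.0, 3.5]
width: 0.0138
grip_force: 20.4
```

```bash
python3 st.py
```

```text
15.7 [-2.9 -6.   3.5] tq about n -0.473 [ 0.97  0.17 -1.07  2.11  0.18  0.43  1.6 ] 0.013814465849972464 20.381634368095547
pos in face [ 1.3 17.1 15.8] tool y deg 91.28 tilt err 0.04
```

The torque jumped to 0.47 N m at 91°, so the knob is on the stop. I'll press slightly more, release, and back off along the axis.

>>> jog_arm --pt "0 0 -0.015 0 0 0 -1" --pt "0 0 -0.015 0 0 0 -1" --pt "0 0 -0.01 0 0 0 -0.5" --pt "0 0 -0.01 0 0 0 0" --pt "0 0 -0.01 0 0 0 0" --pt "0 0 -0.01 0 0 0 0" --pt "0 0 -0.01 0 0 0 0" --pt "0 0 -0.01 0 0 -20 0" --pt "0 0 -0.01 0 0 -50 0" --pt "0 0 -0.01 0 0 -85 0" --pt "0 0 -0.01 0 0 -110 0" --pt "0 0 -0.01 0 0 -110 0"

```text
time: 16.9
ee_pos: [0.5375, 0.0038, 0.2082]
eef_rot: [-0.114, 0.959, 0.019, 0.26]
ft_force: [0.1, -0.8, 0.3]
width: 0.0435
grip_force: 0.0
```

```bash
python3 st.py; python3 - <<'E'
from k import *
for nm in ('top','wrist','scene'):
    c=grab(nm); L=(cloud(c)-O)@F*1000
    if nm=='wrist': save(c,'pics/w6.png')
    bar=(abs(L[...,0]-2)<55)&(abs(L[...,1]-16)<45)&(L[...,2]>38)&(L[...,2]<46); q=L[bar][:,:2].astype(np.float32)
    w=np.linalg.svd(q-q.mean(0),full_matrices=False)[2][0]
    print(nm,len(q),cv2.minAreaRect(q),'bar angle',np.degrees(np.arctan(w[1]/w[0])).round(2))
    img=cv2.cvtColor(c['image'],cv2.COLOR_RGB2HSV); h,sa=img[...,0].astype(int),img[...,1]
    reg=(abs(L[...,0])<70)&(abs(L[...,1])<140)
    g=L[reg&(h>45)&(h<85)&(sa>90)]; b=g[(g[:,1]<-60)&(g[:,2]>10)]; m=g[g[:,1]>-60]
    if len(b): print(' btn',cv2.minEnclosingCircle(b[:,:2].astype(np.float32)),np.median(b,0).round(1))
    if len(m): print(' mark',m.mean(0).round(1))
    p=L[reg&(h>17)&(h<33)&(sa>110)&(L[...,1]>-60)&(L[...,2]>30)]; print(' ptr',len(p),p.mean(0).round(1) if len(p) else '')
E
```

```text
16.9 [ 0.1 -0.8  0.3] tq about n -0.017 [ 1.19 -0.31 -1.04  2.12 -0.63  0.75  2.29] 0.043462660561065194 0.0
pos in face [  4.9  16.3 129.8] tool y deg 92.04 tilt err 0.53
top 145 ((2.6398468017578125, 16.613496780395508), (13.784003257751465, 69.85968780517578), 89.69791412353516) bar angle -0.33
 btn ((16.780067443847656, -88.39183807373047), 37.019073486328125) [  3.4 -97.4  23.1]
 mark [53.5 16.9  2.8]
 ptr 50 [18.3 19.7 60.8]
wrist 2107 ((2.2419967651367188, 17.17397689819336), (13.970588684082031, 70.50823211669922), 89.69244384765625) bar angle -0.35
 btn ((3.3840057849884033, -100.18352508544922), 23.254465103149414) [ -0.3 -96.   23. ]
 mark [54.1 21.9 16.8]
 ptr 10735 [-19.7  29.8 217.8]
scene 85 ((2.531940460205078, 15.311603546142578), (18.039072036743164, 67.34922790527344), 87.11779022216797) bar angle -0.26
 btn ((2.8267133235931396, -98.20938110351562), 22.948759078979492) [   9.1 -107.9   20. ]
 mark [43.9  8.6  1.5]
 ptr 180 [ 24.9   5.4 199.4]
```

View pics/w6.png

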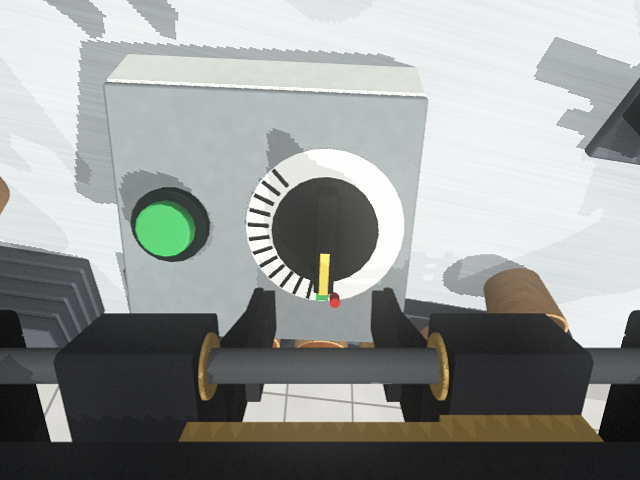

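The pointer end (323,275) points at the green mark (322,297) just before the red pin. The bar angle is -0.3°, so the knob is at zero. The button at (165,228) is still out. Next I'll move over the button with the fingers closed.

```bash
python3 - <<'E'
from k import *
for a in (110,60): print(rel(face(2.4,-98.3,a),Rk(0)))
E
```

```text
[-0.001, 0.0, 1.605, 2.9, -115.8, 15.8]
[-0.001, 0.0, 1.605, 2.9, -115.7, 65.8]
```

>>> jog_arm --pt "0 0 0.1 0 -5 5 -1" --pt "0 0 0.24 0 -15 10 -1" --pt "0 0 0.38 0 -30 15 -1" --pt "0 0 0.52 1 -45 15 -1" --pt "0 0 0.66 1 -60 15 -1" --pt "0 0 0.8 1 -75 16 -1" --pt "0 0 0.94 2 -90 20 -1" --pt "0 0 1.08 2 -102 28 -1" --pt "0 0 1.22 3 -110 38 -1" --pt "0 0 1.36 3 -116 50 -1" --pt "0 0 1.5 3 -116 60 -1" --pt "0 0 1.605 3 -116 66 -1"

```text
time: 18.25
ee_pos: [0.5927, -0.1001, 0.1434]
eef_rot: [0.613, 0.747, 0.203, 0.159]
ft_force: [-0.4, 0.5, -0.6]
width: 0.0003
grip_force: 0.0
```

>>> jog_arm --pt "0 0 0 0 0 0 -1" --pt "0 0 0 0 0 0 -1" --pt "0 0 0 0 0 0 -1"

```text
time: 18.55
ee_pos: [0.5928, -0.1015, 0.146]
eef_rot: [0.609, 0.75, 0.2, 0.162]
ft_force: [-0.0, -0.1, 0.1]
width: 0.0006
grip_force: 0.0
```

```bash
python3 st.py; python3 - <<'E'
from k import *
for a in (24,16): print(rel(face(2.4,-98.3,a),Rk(0)))
E
```

```text
18.55 [-0.  -0.1  0.1] tq about n -0.062 [ 1.32  0.19 -1.16  2.02 -0.05  0.56  0.45] 0.00062248814705421 0.0
pos in face [  2.4 -97.9  59.5] tool y deg 0.15 tilt err 0.12
[0.0, -0.002, 0.003, -0.5, -0.0, 35.5]
[0.0, -0.002, 0.003, -0.5, -0.0, 43.5]
```

>>> jog_arm --pt "0 0 0 0 0 15 -1" --pt "0 0 0 0 0 28 -1" --pt "0 0 0 0 0 35 -1" --pt "0 0 0 0 0 38 -1" --pt "0 0 0 0 0 41 -1" --pt "0 0 0 0 0 43 -1" --pt "0 0 0 0 0 43 -1"

```text
time: 19.25
ee_pos: [0.6134, -0.0976, 0.1089]
eef_rot: [0.611, 0.749, 0.2, 0.162]
ft_force: [-7.5, -0.1, 5.3]
width: 0.0006
grip_force: 4.2
```

```bash
python3 st.py
```

```text
19.25 [-7.5 -0.1  5.3] tq about n -0.0 [ 1.14  0.29 -1.03  2.02  0.12  0.48  0.3 ] 0.0005689311779345734 4.236914923531003
pos in face [  2.1 -98.3  16.9] tool y deg -0.02 tilt err 0.07
```

>>> jog_arm --pt "0 0 0 0 0 1 -1" --pt "0 0 0 0 0 2 -1" --pt "0 0 0 0 0 2.5 -1" --pt "0 0 0 0 0 2.5 -1"

```text
time: 19.65
ee_pos: [0.6141, -0.0976, 0.108]
eef_rot: [0.61, 0.749, 0.199, 0.162]
ft_force: [-46.4, 0.3, 49.0]
width: 0.0004
grip_force: 32.5
```

```bash
python3 st.py
```

```text
19.65 [-46.4   0.3  49. ] tq about n -0.039 [ 1.13  0.29 -1.02  2.01  0.13  0.48  0.29] 0.000439436082859605 32.466015592217445
pos in face [  2.3 -98.5  15.8] tool y deg 0.04 tilt err 0.19
```

It's at the hard stop, so the button is fully down. Releasing now, then moving clear.

>>> jog_arm --pt "0 0 0 0 0 -2 -1" --pt "0 0 0 0 0 -12 -1" --pt "0 0 0 0 0 -30 -1" --pt "0 0 0 0 0 -55 -1" --pt "0 0 0 0 0 -80 -1" --pt "0 0 0 0 0 -105 -1" --pt "0 0 0 0 0 -105 -1" --pt "0 0 0 0 0 -105 -1"

```text
time: 20.45
ee_pos: [0.5635, -0.1098, 0.1977]
eef_rot: [0.611, 0.749, 0.198, 0.164]
ft_force: [0.4, 0.3, -0.5]
width: 0.0004
grip_force: 0.0
```

```bash
python3 st.py; python3 - <<'E'
from chk import *
from k import *
plate(('scene','top'))
c=grab('scene'); save(c,'pics/s7.png')
c=grab('wrist'); L=(cloud(c)-O)@F*1000
img=cv2.cvtColor(c['image'],cv2.COLOR_RGB2HSV); h,sa=img[...,0].astype(int),img[...,1]
b=L[(abs(L[...,0])<40)&(h>45)&(h<85)&(sa>90)&(L[...,1]<-60)]; print('btn top out',np.nanmedian(b,0).round(1))
bar=(abs(L[...,0]-2)<55)&(abs(L[...,1]-16)<45)&(L[...,2]>38)&(L[...,2]<46); q=L[bar][:,:2].astype(np.float32); print('bar',len(q),cv2.minAreaRect(q) if len(q) else '')
E
```

```text
20.45 [ 0.4  0.3 -0.5] tq about n -0.045 [ 1.64 -0.06 -1.32  2.02 -0.46  0.72  0.79] 0.00039758125830198623 0.0
pos in face [   1.9 -100.2  119.4] tool y deg -0.04 tilt err 0.25
scene z -80 73 x [-9.4 -4.5] y [-43.6  40.5] zmed -73.0
scene z -30 301 x [10.6 17.7] y [-44.3  41.3] zmed -20.6
scene z -10 471 x [-8.  14.7] y [-44.4  41.8] zmed 0.7
scene z 0 472 x [-8.5 14.2] y [-44.3  41.8] zmed 4.8
scene z 20 219 x [2.9 7.7] y [-29.7  26.1] zmed 27.3
scene z 40 231 x [-2.4  7.7] y [-29.6  26. ] zmed 47.3
top z -80 29 x [-13.  -11.1] y [-39.6  41.6] zmed -69.4
top z -30 33 x [-13.2  10.8] y [-39.4  44. ] zmed -19.7
top z -10 135 x [-13.   11.4] y [-44.9  44.5] zmed 2.4
top z 0 257 x [-12.9  11.5] y [-43.5  44.3] zmed 5.8
top z 20 50 x [-6.   0.3] y [-26.8  30.9] zmed 28.1
top z 40 144 x [-5.4  4.5] y [-27.1  29.5] zmed 50.2
btn top out [  1.8 -96.2  23.1]
bar 3461 ((2.4560775756835938, 16.8028507232666), (14.326888084411621, 69.86234283447266), 89.27301025390625)
```

View pics/s7.png

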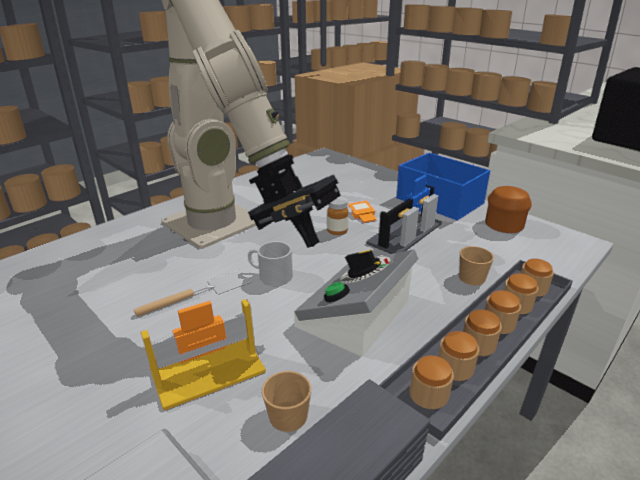

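The orange plate hangs mid-rail at (200,330), the blue plate is still on the black rail at (420,200), and the moulds at (476,265) and (287,400) are untouched. The button is back out at 23 mm, the knob is at zero, and the arm is clear of everything. Handing in.

```bash
python3 -c "
from bench import order; print(order.close_job())"
```

```text
the job is handed in; nothing more can be done
None
```

I hung the orange plate over the middle of the returns rail, turned the knob back to its zero stop, then pressed the green button fully down and released it; the job was handed in at about 20 s on the robot's clock, blue plate and moulds undisturbed, with no verdict returned.

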